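# Build the reserve cell pile on its carrier

## Task

Build the reserve pack on the black carrier plate, one part at a time from the bottom up: the yellow cell flat between the two end lips, the copper busbar lengthwise on the yellow cell, the blue cell on the busbar with its brass stud up, and last the red cap over that stud so that its rim sits down on the blue cell. Centre each part over the one beneath and line the cells and the busbar up with the carrier's long side, then let go. Do not shift the puller, the frosted glass lid, the grey cell or the green terminal block.

Things in the scene. Friction and masses are not known exactly. Their poses are not given: they have to be found in the camera images.
- yellow_cell: Yellow flat polymer cell with black ends, a block 84 (x) x 46 (y) x 20 mm (z), about 160 g, lying loose on the shelf; flat metal contact face on top, no stud. Origin at the centre of its underside, x along its length, z up.
- busbar: Loose bare copper strip, 120 (x) x 26 (y) x 8 mm (z), about 220 g, lying flat. Origin at the centre of its underside, x along its length, z up; in the stack it overhangs both cell ends by 18 mm.
- blue_cell: Blue flat polymer cell with black ends, a block 84 (x) x 46 (y) x 20 mm (z) like the yellow one, about 160 g, lying loose, with a brass stud 12 mm in diameter and 8 mm high upright at the middle of its top (stud top 28 mm above the underside). Origin at the centre of its underside, x along its length, z up.
- red_cap: Loose red round cap, 36 mm outside diameter, 22 mm high, about 30 g, standing open end down: closed top 4 mm thick, wall 4 mm, so a cavity 28 mm wide and 18 mm deep. It goes loosely over the 12 mm stud until its rim rests on the blue cell. Origin at the centre of the rim (underside), z up.
- carrier: Fixed black plate 120 (x) x 80 (y) x 10 mm (z) with an aluminium lip at each end of its length: 6 mm thick, 60 mm wide, standing 6 mm above the plate, 102 mm clear between them; the long sides are open. Origin at the centre of its underside, x along its length; the cell rests on its top, 10 mm above the origin.
- puller: Bystander: steel terminal puller lying flat, about 110 (x) x 50 (y) x 14 mm, two claws and a T-handle. Origin near its middle, on the underside.
- glass_lid: Bystander: frosted glass jar lid, a disc 70 mm in diameter with a small knob, 26 mm high in all. Origin at the centre of its underside.
- grey_cell: Bystander: grey spent cell with black ends, a block 84 (x) x 46 (y) x 20 mm (z). Not part of the pack. Origin at the centre of its underside.
- terminal_block: Bystander: green terminal block, 64 (x) x 30 (y) x 24 mm. Origin at the centre of its underside.
There are look-alikes about, which are no part of the job. Of the things like the red_cap, leave any that is purple; of the rest the larger one is meant.

How it is judged (in metres and radians):
On the way, in this order (a step that is already met when the one before it is completed fails the run):
1. the yellow cell lies released on the carrier, between the lips (horizontal distance between yellow_cell and carrier below 0.012 m and z of yellow_cell in the frame of carrier between 0.007 and 0.013 m and angle between yellow_cell's own z axis and vertical below 0.1 rad and angle between the x axis of yellow_cell and the x axis of carrier, either way round below 0.25 rad and linear speed of yellow_cell below 0.02 m/s and angular speed of yellow_cell below 0.2 rad/s and contact force between the fingers and yellow_cell below 0.2 N), for 0.2 s.
2. the busbar lies released on the yellow cell (horizontal distance between yellow_cell and carrier below 0.012 m and z of yellow_cell in the frame of carrier between 0.007 and 0.013 m and angle between yellow_cell's own z axis and vertical below 0.1 rad and angle between the x axis of each of yellow_cell, busbar and the x axis of carrier, either way round below 0.25 rad and horizontal distance between busbar and yellow_cell below 0.012 m and z of busbar in the frame of yellow_cell between 0.017 and 0.031 m and (angle between busbar's own z axis and vertical below 0.1 rad or angle between busbar's own z axis and vertical above 3.04 rad) and linear speed of busbar below 0.02 m/s and angular speed of busbar below 0.2 rad/s and contact force between the fingers and busbar below 0.2 N), for 0.2 s.
3. the blue cell lies released on the busbar (horizontal distance between yellow_cell and carrier below 0.012 m and z of yellow_cell in the frame of carrier between 0.007 and 0.013 m and angle between each of yellow_cell, blue_cell's own z axis and vertical below 0.1 rad and angle between the x axis of each of yellow_cell, busbar, blue_cell and the x axis of carrier, either way round below 0.25 rad and horizontal distance between busbar and yellow_cell below 0.012 m and z of busbar in the frame of yellow_cell between 0.017 and 0.031 m and (angle between busbar's own z axis and vertical below 0.1 rad or angle between busbar's own z axis and vertical above 3.04 rad) and horizontal distance between blue_cell and yellow_cell below 0.013 m and z of blue_cell in the frame of yellow_cell between 0.024 and 0.032 m and linear speed of blue_cell below 0.02 m/s and angular speed of blue_cell below 0.2 rad/s and contact force between the fingers and blue_cell below 0.2 N), for 0.2 s.
4. the red cap sits released over the stud (horizontal distance between yellow_cell and carrier below 0.012 m and z of yellow_cell in the frame of carrier between 0.007 and 0.013 m and angle between each of yellow_cell, blue_cell, red_cap's own z axis and vertical below 0.1 rad and angle between the x axis of each of yellow_cell, busbar, blue_cell and the x axis of carrier, either way round below 0.25 rad and horizontal distance between busbar and yellow_cell below 0.012 m and z of busbar in the frame of yellow_cell between 0.017 and 0.031 m and (angle between busbar's own z axis and vertical below 0.1 rad or angle between busbar's own z axis and vertical above 3.04 rad) and horizontal distance between blue_cell and yellow_cell below 0.013 m and z of blue_cell in the frame of yellow_cell between 0.024 and 0.032 m and horizontal distance between red_cap and blue_cell below 0.012 m and z of red_cap in the frame of blue_cell between 0.017 and 0.023 m and linear speed of red_cap below 0.02 m/s and angular speed of red_cap below 0.2 rad/s and contact force between the fingers and red_cap below 0.2 N), for 0.2 s.
At the end, for the whole second after the job is handed in: Stack on carrier, bottom up: yellow cell, busbar (either face up), blue cell stud up, red cap rim down over the stud. Each centred within 12 mm of the part below (blue: 13 mm of yellow), cells and busbar within 0.25 rad of the carrier's long axis, level, released, at rest (all of step 4 and linear speed of each of yellow_cell, busbar, blue_cell below 0.02 m/s and angular speed of each of yellow_cell, busbar, blue_cell below 0.2 rad/s and contact force between the fingers and yellow_cell below 0.2 N and contact force between the fingers and busbar below 0.2 N and contact force between the fingers and blue_cell below 0.2 N); the robot touches nothing.
It fails at once if the steel puller is shifted by more than 20 mm (distance of puller from where it was at the start of the episode above 0.02 m).
It fails at once if the frosted glass lid is shifted by more than 20 mm (distance of glass_lid from where it was at the start of the episode above 0.02 m).
It fails at once if the grey cell is shifted by more than 20 mm (distance of grey_cell from where it was at the start of the episode above 0.02 m).
It fails at once if the green terminal block is shifted by more than 20 mm (distance of terminal_block from where it was at the start of the episode above 0.02 m).
It also fails if it takes over 106 s, if anything falls off the work surface, if the arm or the gripper's body presses on something with over 40 N, if the wrist force passes 120 N, or if a joint passes its speed limit or range.

## Robot

A 7-joint arm with a two-finger parallel gripper is mounted at the origin on the work surface. World frame = base frame: x ahead of the robot, y to its left, z up, the work surface at z = 0. Lengths are in m, angles in degrees, forces in N, time in s.
With the tool pointing down it reaches from about 0.4 to 0.925 m from the base axis. Payload 4.1 kg.
Tool frame: the origin (TCP) lies midway between the tips of the shut fingers; the grasp point (between the pads) lies 19 mm behind it; z points along the fingers, y is the line along which they close (so a half turn about z gives the same grasp; the last joint's range is limited). The gripper opens to 85 mm and grips with 20 to 120 N. Pads are 22 mm wide; open, the fingers measure 114 mm over their backs; the gripper's body (76 mm by 85 mm) begins 54 mm behind the grasp point. The pads swing forward as they close: fully open they stand 13 mm farther back than shut.
Start: joints at [-71.391, 22.827, 2.584, 88.041, -1.071, 69.15, -2.905], TCP at [0.267, 0.593, 0.207] pointing down, gripper open.
Joint ranges: [-161.44, 161.44], [-28.35, 127.94], [-78.24, 83.42], [0, 140.83], [-78.03, 258.03], [13.02, 114.36], [-168.23, 168.23]. Speed limits (degrees/s): [147.25, 147.25, 180, 180, 180, 180, 180].

## Interface

Orientations are given as a 3x3 rotation matrix whose columns are the frame's x, y, z axes.
In Python, from rig import ctrl, viewer gives the robot as it stands.
- The arm moves only by the shell command python3 -m inch [FORCE], which reads ROWS from standard input. ROWS is a JSON object whose key "moves" holds a list of rows, 1 to 8 of them, each of 7 numbers: dx, dy, dz in units of 5 mm, then a rotation vector rx, ry, rz in units of 10 degrees, then the opening from 0.0 (shut) to 1.0 (fully open); each row is the pose to reach, as a shift and turn from the pose commanded when the command began, along the tool's axes at that moment; what a row does not reach only later rows make up. A row lasts 1/10 s, in which the tool goes at most 0.05 m and 8.59 degrees, less where a joint would pass 70% of its speed; a pose out of reach is approached as far as the arm can. The fingers move at their own pace and stop on an object; FORCE is the grip in N (left out, the last holds). Time passes only in rows, so rows that do not move let the fingers close. It prints the time, the measured TCP pose, the force, the opening and the grip force at its end. Input that does not fit is refused with a message, and nothing moves.
- ctrl.state(): the state, without advancing time (a new reading comes with each control period).
- viewer.grab_frame(name): name is "side" or "top"; returns a dict with "image" (400x640x3 uint8, blue, green, red), "fx", "fy", "cx", "cy" (pixels), "world_from_camera" (4x4, takes a point from camera to world coordinates). Camera axes: x right, y down, z forward; pixel columns grow to the right and rows downward; lengths in m; the calibration is good to about 2 mm. A picture is of the moment at which its call begins. There is no depth.
- ctrl.close_job(): hands the job in; it is judged then, once.
The state is a dict: "time": time; "joint_pos": joint angles; "joint_vel": joint speeds; "joint_efforts": joint torques, N m; "tool_pos": TCP position; "ee_rot": TCP orientation; "force": force on the tool from outside, world axes, zero at the start; "moment": the same for the moment, N m; "opening": opening from 0.0 (shut) to 1.0 (fully open); "grip_force": force on a finger pad.
Only numpy, scipy, OpenCV 4.12 (cv2) and the standard library are available. Lean on these libraries where they do the work, as an engineer would, in place of code of your own. Each camera call takes 0.05 s, during which the arm holds its last target. There are 200 camera calls.

## Working session

There is one attempt and no reset: what is moved stays moved. The work goes in short steps, Python scripts to look and compute and a shell command to move; the robot and the scene stay as the last step left them, time stands still between calls to the robot, and variables do not carry over. Pictures are saved under pics/ and viewed, at most 14 in all, crops included, and the job is handed in when it is done.

```bash
ls; mkdir -p pics; python3 - <<'E'
from rig import ctrl, viewer
import cv2, json, numpy as np
s=ctrl.state(); print(s['time'],s['tool_pos'],np.round(s['ee_rot'],3),s['opening'])
for n in ('side','top'):
    f=viewer.grab_frame(n); cv2.imwrite(f'pics/{n}0.png',f['image'])
    print(n,f['fx'],f['fy'],f['cx'],f['cy'],np.round(f['world_from_camera'],3).tolist())
E
```

```text
pics
0.0 [0.26698011 0.59189397 0.20573972] [[-0.912  0.411 -0.001]
 [ 0.411  0.912 -0.002]
 [-0.    -0.002 -1.   ]] 0.9991722180282224
side 373.86173645799437 373.86173645799437 321.62764963194564 200.295724320769 [[0.952, -0.202, 0.23, 0.306], [-0.307, -0.61, 0.731, -0.693], [-0.007, -0.766, -0.642, 0.639], [0.0, 0.0, 0.0, 1.0]]
top 446.734816557498 446.734816557498 324.1069804870676 195.122615932404 [[-0.007, -0.974, 0.226, 0.259], [-1.0, 0.006, -0.006, -0.007], [0.005, -0.226, -0.974, 1.117], [0.0, 0.0, 0.0, 1.0]]
```

View pics/side0.png

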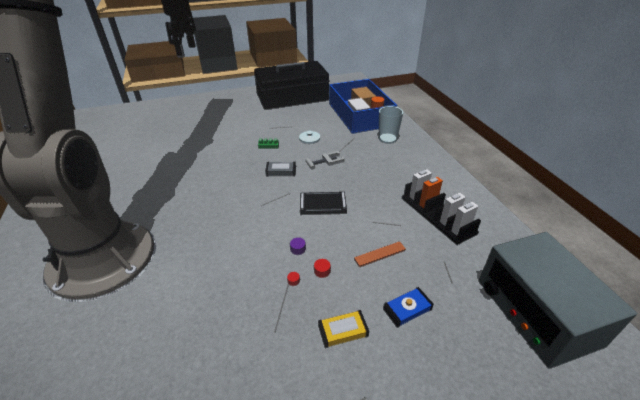

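View pics/top0.png

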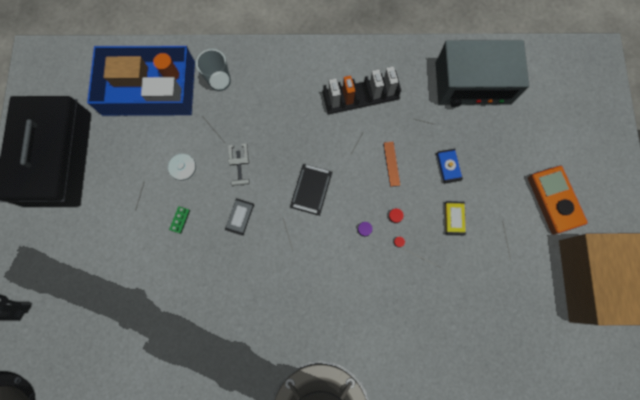

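The side and top views show, in top-view pixels: yellow cell (456,218), blue cell (450,165), busbar (391,163), the larger red cap (396,215) with a small red at (399,241) and a purple at (364,229), and the carrier (312,189). I'll measure these.

```bash
cat > h.py <<'E'
import cv2, numpy as np
from scipy.spatial.transform import Rotation as Ro
from rig import ctrl, viewer
# name: hue ranges, smin, vmin, mid height when on table
HUE={'yellow':(18,35,120,90),'blue':(100,122,130,60),'busbar':(3,17,90,60),'red':(172,184,150,90)}
MID={'yellow':.01,'blue':.01,'busbar':.004,'red':.011,'carrier':.006}
def mask(img,n):
    hsv=cv2.cvtColor(img,cv2.COLOR_BGR2HSV)
    if n=='carrier': return (hsv[...,2]<45).astype(np.uint8)*255
    lo,hi,s,v=HUE[n]; H=hsv[...,0].astype(int)
    ok=((H>=lo)&(H<=hi))|((H+180>=lo)&(H+180<=hi))
    return (ok&(hsv[...,1]>s)&(hsv[...,2]>v)).astype(np.uint8)*255
def ray(f,px,z):
    px=np.atleast_2d(px).astype(float); T=f['world_from_camera']
    d=np.c_[(px[:,0]-f['cx'])/f['fx'],(px[:,1]-f['cy'])/f['fy'],np.ones(len(px))]@T[:3,:3].T
    return T[:3,3]+d*((z-T[2,3])/d[:,2])[:,None]
def blobs(f,n,z,near=None,rad=.07,amin=25):
    out=[]
    for c in cv2.findContours(mask(f['image'],n),cv2.RETR_EXTERNAL,cv2.CHAIN_APPROX_NONE)[0]:
        if cv2.contourArea(c)<amin: continue
        m=cv2.moments(c); p=ray(f,(m['m10']/m['m00'],m['m01']/m['m00']),z)[0]
        if near is not None and np.hypot(*(p[:2]-near[:2]))>rad: continue
        w=ray(f,c[:,0,:],z)[:,:2]; r=cv2.minAreaRect((w*1000).astype(np.float32))
        b=cv2.boxPoints(r); e=[b[1]-b[0],b[2]-b[1]]; e=max(e,key=np.linalg.norm)
        out.append((np.round(p[:2],4),np.round(r[1],0),round(float(np.degrees(np.arctan2(e[1],e[0]))%180),1),round(m['m10']/m['m00']),round(m['m01']/m['m00']),int(m['m00'])))
    return out
def go(x,y,z,long=None):
    """tool-axis shift/turn to reach TCP x,y,z; long = world angle (deg) of part's long axis (tool x, either way)"""
    s=ctrl.state(); R=np.array(s['ee_rot']); p=np.array(s['tool_pos'])
    Rt=R
    if long is not None:
        best=None
        for a in (long,long+180):
            c,si=np.cos(np.radians(a)),np.sin(np.radians(a))
            Q=np.array([[c,si,0],[si,-c,0],[0,0,-1.]])
            v=Ro.from_matrix(R.T@Q).as_rotvec(degrees=True)
            if best is None or np.linalg.norm(v)<np.linalg.norm(best): best=v
        rv=best
    else: rv=np.zeros(3)
    print('t',round(s['time'],2),'tcp',np.round(p,4),'open',round(s['opening'],3),'grip',round(s['grip_force'],1),'q7',np.round(s['joint_pos'],0)[-1])
    print('shift',np.round(R.T@(np.array([x,y,z])-p),4),'turn',np.round(rv,1))
E
python3 - <<'E'
from h import *
for v in ('top','side'):
    f=viewer.grab_frame(v)
    for n in MID:
        for b in blobs(f,n,MID[n],amin=25):
            if 0.2<b[0][0]<.75 and -.45<b[0][1]<.2: print(v,n,*b)
E
```

```text
top yellow [ 0.4574 -0.3435] [46. 75.] 176.0 455 217 492
top blue [ 0.595  -0.3376] [76. 47.] 9.3 449 165 470
top busbar [ 0.6005 -0.1894] [119.  26.] 6.2 391 164 389
top red [ 0.3974 -0.1987] [20. 20.] 89.6 399 241 52
top red [ 0.4634 -0.1934] [30. 31.] 133.2 396 215 121
top carrier [0.5613 0.0187] [54. 60.] 166.6 311 179 258
side yellow [ 0.4571 -0.3417] [54. 74.] 177.6 344 328 977
side blue [ 0.5969 -0.3361] [80. 52.] 9.9 410 305 823
side busbar [ 0.6004 -0.1892] [121.  29.] 6.4 379 253 453
side red [ 0.3969 -0.1986] [29. 21.] 74.9 293 277 86
side red [ 0.4632 -0.189 ] [47. 33.] 71.8 322 266 170
side carrier [ 0.4171 -0.3408] [53.  6.] 88.8 323 335 48
side carrier [ 0.556  -0.3431] [12. 51.] 99.6 392 315 118
side carrier [0.5319 0.0131] [ 77. 113.] 165.1 323 204 665
```

```bash
python3 - <<'E'
from h import *
for v in ('top','side'):
    f=viewer.grab_frame(v); V=cv2.cvtColor(f['image'],cv2.COLOR_BGR2HSV)[...,2]
    for t in (45,60,75,90):
        for c in cv2.findContours((V<t).astype(np.uint8),cv2.RETR_EXTERNAL,cv2.CHAIN_APPROX_NONE)[0]:
            m=cv2.moments(c)
            if m['m00']<200: continue
            p=ray(f,(m['m10']/m['m00'],m['m01']/m['m00']),.006)[0]
            if abs(p[0]-.54)>.06 or abs(p[1]-.015)>.06: continue
            r=cv2.minAreaRect((ray(f,c[:,0,:],.006)[:,:2]*1000).astype(np.float32)); print(v,t,np.round(p[:2],4),r)
    x,y=(312,189) if v=='top' else (323,203)
    cv2.imwrite(f'pics/car_{v}.png',cv2.resize(f['image'][y-40:y+40,x-40:x+40],None,fx=7,fy=7,interpolation=cv2.INTER_NEAREST))
go(.5,.12,.2,None); go(.457,-.342,.10,177)
E
```

```text
top 45 [0.5626 0.0182] ((556.59228515625, 13.945091247558594), (55.219444274902344, 51.574676513671875), 76.59563446044922)
top 60 [0.5358 0.02  ] ((532.9223022460938, 20.627613067626953), (75.5470199584961, 115.21778869628906), 74.00154113769531)
top 75 [0.536  0.0226] ((533.5546264648438, 20.626182556152344), (79.08700561523438, 118.96263885498047), 73.80804443359375)
top 90 [0.5296 0.0213] ((533.191650390625, 20.413284301757812), (81.2437515258789, 121.48849487304688), 73.74544525146484)
side 45 [0.5316 0.013 ] ((532.9356079101562, 15.00490951538086), (76.53060913085938, 112.72126007080078), 71.67288208007812)
side 60 [0.5314 0.0136] ((531.5680541992188, 15.845836639404297), (84.25733947753906, 115.11115264892578), 76.9778823852539)
side 75 [0.5323 0.0142] ((533.011962890625, 18.227252960205078), (85.895751953125, 118.22148895263672), 73.92597961425781)
side 90 [0.5321 0.0145] ((533.6558837890625, 17.315528869628906), (88.93135833740234, 118.5811996459961), 71.67538452148438)
t 0.3 tcp [0.2672 0.5923 0.2065] open 1.001 grip 0.0 q7 -3.0
shift [-0.4064 -0.3348  0.0067] turn [0. 0. 0.]
t 0.3 tcp [0.2672 0.5923 0.2065] open 1.001 grip 0.0 q7 -3.0
shift [-0.5572 -0.7736  0.107 ] turn [ -0.   -0.  -21.3]
```

View pics/car_top.png

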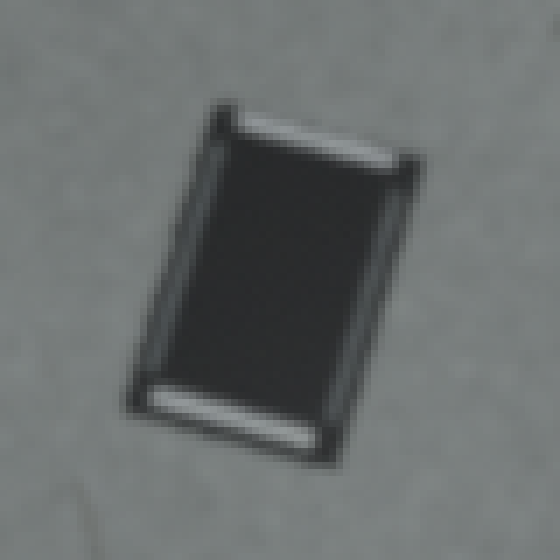

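The crop shows the carrier's corners at about (222,108), (418,160), (135,405), (335,458), with the lips across its short ends. Its long axis is therefore about 164° in the world. Next I move towards the yellow cell.

Careful with the scale: shifts go in units of 5 mm and turns go in units of 10 degrees. That gives: -0.3 m is -60, -0.24 m is -48, -20 degrees is -2.

```bash

echo '{"moves": [[-60, -48, 0, 0, 0, -1, 1], [-60, -48, 0, 0, 0, -2, 1], [-60, -48, 0, 0, 0, -2, 1], [-60, -48, 0, 0, 0, -2, 1], [-60, -48, 0, 0, 0, -2, 1], [-60, -48, 0, 0, 0, -2, 1], [-60, -48, 0, 0, 0, -2, 1], [-60, -48, 0, 0, 0, -2, 1]]}' | python3 -m inch
python3 - <<'E'
from h import *
f=viewer.grab_frame('top')
print(ray(f,(311.1,188.9),.010),ray(f,(310.9,188.2),.016))
go(.457,-.342,.12,177)
E
```

```text
time: 1.1
tool_pos: [0.4436, 0.2464, 0.2071]
ee_rot: [[-0.997, 0.079, 0.001], [0.079, 0.997, -0.001], [-0.001, -0.001, -1.0]]
force: [0.9, 0.2, -0.5]
opening: 1.0
grip_force: 0.0
[[0.53282338 0.01926776 0.01      ]] [[0.53317478 0.01963238 0.016     ]]
t 1.15 tcp [0.4464 0.2406 0.2072] open 1.001 grip 0.0 q7 53.0
shift [-0.0604 -0.5792  0.0896] turn [-0.2  0.2 -1.9]
```

```bash

echo '{"moves": [[-8, -76, 8, 0, 0, -0.2, 1], [-8, -76, 8, 0, 0, -0.2, 1], [-8, -76, 8, 0, 0, -0.2, 1], [-8, -76, 8, 0, 0, -0.2, 1], [-8, -76, 8, 0, 0, -0.2, 1], [-8, -76, 8, 0, 0, -0.2, 1], [-8, -76, 8, 0, 0, -0.2, 1], [-8, -76, 8, 0, 0, -0.2, 1]]}' | python3 -m inch | head -2
echo '{"moves": [[-4, -40, 10, 0, 0, 0, 1], [-4, -40, 10, 0, 0, 0, 1], [-4, -40, 10, 0, 0, 0, 1], [-4, -40, 10, 0, 0, 0, 1], [-4, -40, 10, 0, 0, 0, 1], [-4, -40, 10, 0, 0, 0, 1]]}' | python3 -m inch |head -2
python3 - <<'E'
from h import *
go(.457,-.3425,.006,177)
E
```

```text
time: 1.95
tool_pos: [0.4531, -0.1349, 0.1669]
time: 2.55
tool_pos: [0.4648, -0.3337, 0.1161]
t 2.55 tcp [ 0.4648 -0.3337  0.1161] open 1.0 grip 0.0 q7 133.0
shift [ 0.0072 -0.0091  0.1102] turn [-0.  -0.1  0.5]
```

```bash

echo '{"moves": [[1.4, -1.8, 8, 0, 0, 0, 1], [1.4, -1.8, 15, 0, 0, 0, 1], [1.4, -1.8, 20, 0, 0, 0, 1], [1.4, -1.8, 22.4, 0, 0, 0, 1], [1.4, -1.8, 22.4, 0, 0, 0, 1], [1.4, -1.8, 22.4, 0, 0, 0, 1]]}' | python3 -m inch |head -2
python3 - <<'E'
from h import *
f=viewer.grab_frame('side'); cv2.imwrite('pics/y1.png',cv2.resize(f['image'][220:400,250:470],None,fx=3,fy=3))
go(.457,-.3425,.002,177)
E
```

```text
time: 3.15
tool_pos: [0.4596, -0.3405, 0.0059]
t 3.2 tcp [ 0.4598 -0.341   0.0064] open 0.998 grip 0.0 q7 139.0
shift [ 0.0027 -0.0016  0.0044] turn [-0.1  0.2  0.8]
```

View pics/y1.png

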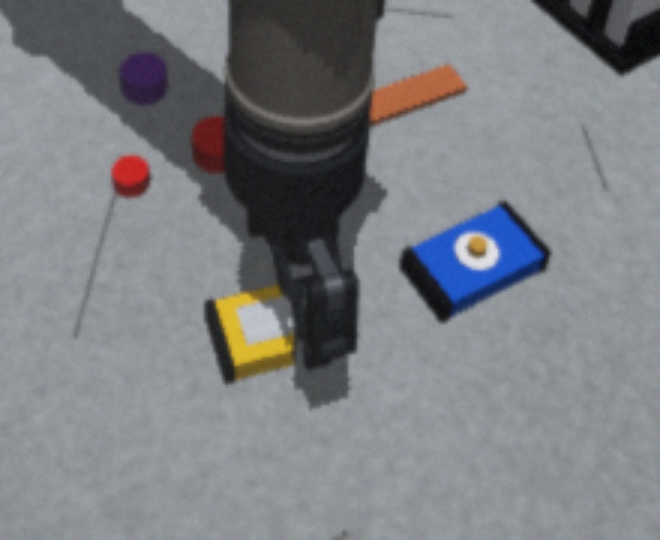

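The crop shows the fingers straddling the yellow cell near its middle, with the front finger's tip at about (325,365). I'll lower a little and close.

```bash

echo '{"moves": [[0.6, -0.4, 0.8, 0, 0, 0.08, 1], [0.6, -0.4, 0.8, 0, 0, 0.08, 1], [0.6, -0.4, 0.8, 0, 0, 0.08, 0.3], [0.6, -0.4, 0.8, 0, 0, 0.08, 0.3], [0.6, -0.4, 0.8, 0, 0, 0.08, 0.3], [0.6, -0.4, 0.8, 0, 0, 0.08, 0.3], [0.6, -0.4, 0.8, 0, 0, 0.08, 0.3], [0.6, -0.4, 0.8, 0, 0, 0.08, 0.3]]}' | python3 -m inch 50
echo '{"moves": [[0, 0, -4, 0, 0, 0, 0.3], [0, 0, -8, 0, 0, 0, 0.3], [0, 0, -16, 0, 0, 0, 0.3], [0, 0, -16, 0, 0, 0, 0.3]]}' | python3 -m inch
python3 - <<'E'
from h import *
f=viewer.grab_frame('side'); cv2.imwrite('pics/y2.png',cv2.resize(f['image'][180:360,250:470],None,fx=3,fy=3))
go(.533,.0185,.08,164)
E
```

```text
time: 4.0
tool_pos: [0.4552, -0.3427, 0.0007]
ee_rot: [[-0.999, 0.054, 0.0], [0.054, 0.999, 0.0], [-0.0, 0.0, -1.0]]
force: [-0.2, 0.5, -0.6]
opening: 0.304
grip_force: 0.0
time: 4.4
tool_pos: [0.4582, -0.3456, 0.0855]
ee_rot: [[-0.999, 0.054, 0.008], [0.054, 0.999, -0.005], [-0.008, -0.005, -1.0]]
force: [0.4, -1.2, 0.9]
opening: 0.298
grip_force: 0.0
t 4.45 tcp [ 0.457  -0.3442  0.0833] open 0.305 grip 0.0 q7 135.0
shift [-0.0564  0.3663  0.0027] turn [-0.1  0.3 12.9]
```

View pics/y2.png

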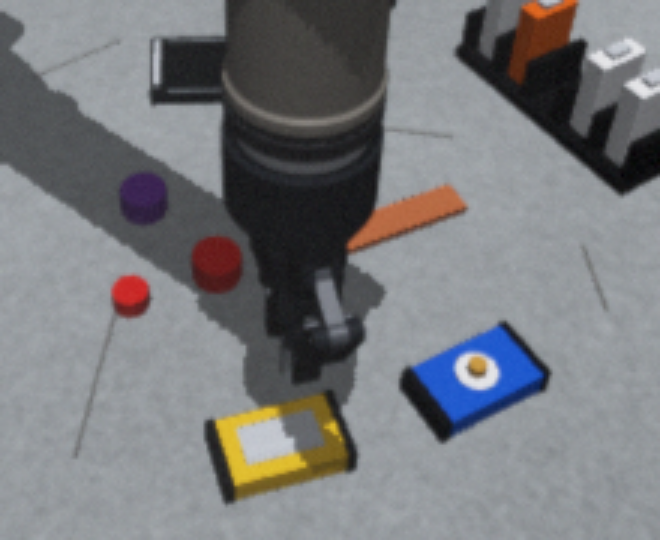

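The cell stayed on the table, at crop (282,445), so the fingers closed without gripping it. I'll check where the tips really are relative to the reported TCP.

```bash
python3 - <<'E'
from h import *
s=ctrl.state(); p=np.array(s['tool_pos'])
def proj(f,P):
    T=np.linalg.inv(f['world_from_camera']); c=T[:3,:3]@P+T[:3,3]; return np.round([c[0]/c[2]*f['fx']+f['cx'],c[1]/c[2]*f['fy']+f['cy']],1)
for v in('top','side'):
    f=viewer.grab_frame(v); print(v,'tcp px',proj(f,p),blobs(f,'yellow',.01))
    cv2.imwrite(f'pics/z_{v}.png',cv2.resize(f['image'][120:300,360:540] if v=='top' else f['image'][230:350,280:420],None,fx=4,fy=4))
print(s['joint_pos'])
E
```

```text
top tcp px [464.5 211.7] [(array([ 0.4576, -0.3256]), array([11., 65.]), 173.2, 448, 217, 75)]
side tcp px [345.3 305.9] [(array([ 0.4567, -0.3419]), array([54., 75.]), 177.7, 343, 328, 970)]
[  6.74135814  25.31635991  33.24479474 107.22507379 -17.33656761
  52.15531088 135.07114638]
```

View pics/z_side.png

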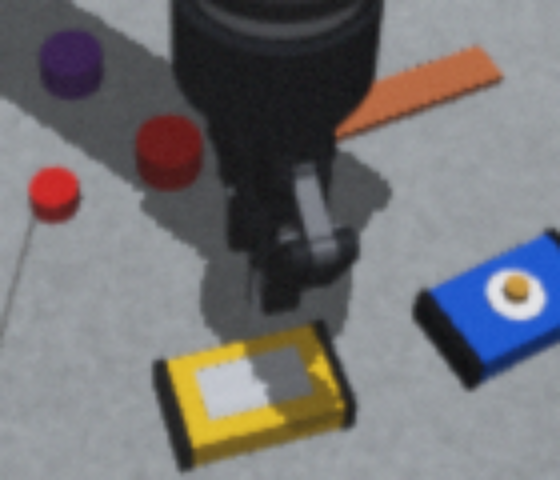

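View pics/z_top.png

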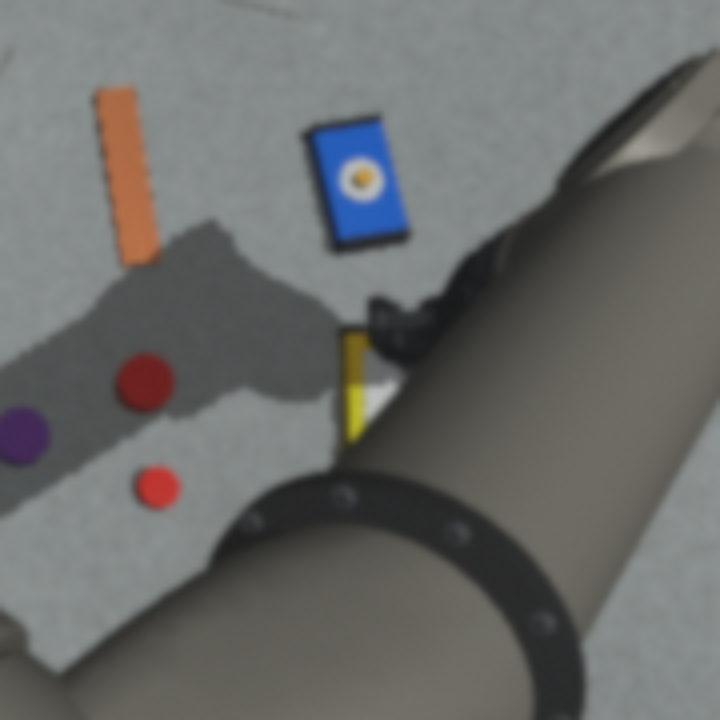

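The TCP projects to side crop (261,303), right at the tips, so the pose reading is sound. The commanded 0.3 opening may simply not have closed far enough, so I'll go down again and close fully.

```bash

echo '{"moves": [[0, 0, 0, 0, 0, 0, 1], [0, 0, 0, 0, 0, 0, 1], [0, 0, 0, 0, 0, 0, 1], [0, 0, 6, 0, 0, 0, 1], [0, 0, 12, 0, 0, 0, 1], [0, 0, 16, 0, 0, 0, 1], [0, 0, 16, 0, 0, 0, 1]]}' | python3 -m inch | sed -n '1,2p;/open/p'
echo '{"moves": [[0, 0, 0, 0, 0, 0, 0], [0, 0, 0, 0, 0, 0, 0], [0, 0, 0, 0, 0, 0, 0], [0, 0, 0, 0, 0, 0, 0], [0, 0, 0, 0, 0, 0, 0], [0, 0, 0, 0, 0, 0, 0], [0, 0, 0, 0, 0, 0, 0]]}' | python3 -m inch 50
python3 - <<'E'
from h import *
f=viewer.grab_frame('side'); cv2.imwrite('pics/y3.png',cv2.resize(f['image'][230:360,280:430],None,fx=4,fy=4))
go(.457,-.342,.001,177)
E
```

```text
time: 5.25
tool_pos: [0.4528, -0.3409, -0.0023]
opening: 1.0
time: 5.95
tool_pos: [0.4553, -0.3427, 0.0009]
ee_rot: [[-0.999, 0.054, 0.0], [0.054, 0.999, 0.0], [-0.0, 0.0, -1.0]]
force: [0.4, 0.2, -0.3]
opening: 0.002
grip_force: 0.0
t 6.0 tcp [ 0.4552 -0.3427  0.0008] open -0.005 grip 0.0 q7 139.0
shift [-0.0017  0.0008 -0.0002] turn [ 0.   0.  -0.1]
```

View pics/y3.png

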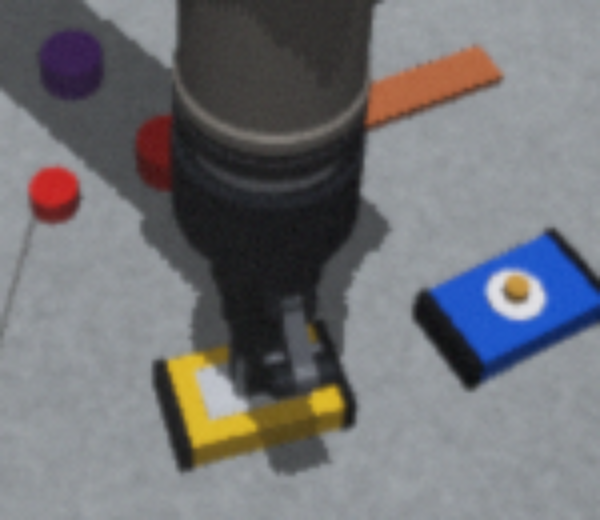

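```bash
python3 - <<'E'
from h import *
s=ctrl.state(); p=np.array(s['tool_pos']); print(p,s['force'],s['joint_pos'])
f=viewer.grab_frame('side')
T=np.linalg.inv(f['world_from_camera'])
for dz in (0,.01,.02,.03,.04):
    c=T[:3,:3]@(p+[0,0,dz])+T[:3,3]; q=np.array([c[0]/c[2]*f['fx']+f['cx'],c[1]/c[2]*f['fy']+f['cy']]); print(dz,np.round(q,1),'crop',np.round((q-[280,230])*4))
print(blobs(f,'yellow',.01))
I=f['image'][290:345,320:375]; 
cv2.imwrite('pics/y4.png',cv2.resize(cv2.convertScaleAbs(I,alpha=1.8,beta=20),None,fx=10,fy=10,interpolation=cv2.INTER_CUBIC))
E
```

```text
[ 0.45523496 -0.34268835  0.00081977] [ 0.41144721  0.12492911 -0.35977682] [  9.94577114  31.85682867  29.45758295 110.13917684 -22.11291452
  43.62352593 138.88670023]
0 [342.7 331.2] crop [251. 405.]
0.01 [342.8 328.3] crop [251. 393.]
0.02 [343.  325.3] crop [252. 381.]
0.03 [343.2 322.3] crop [253. 369.]
0.04 [343.3 319.2] crop [253. 357.]
[(array([ 0.4474, -0.349 ]), array([54., 74.]), 177.6, 340, 333, 394)]
```

View pics/y4.png

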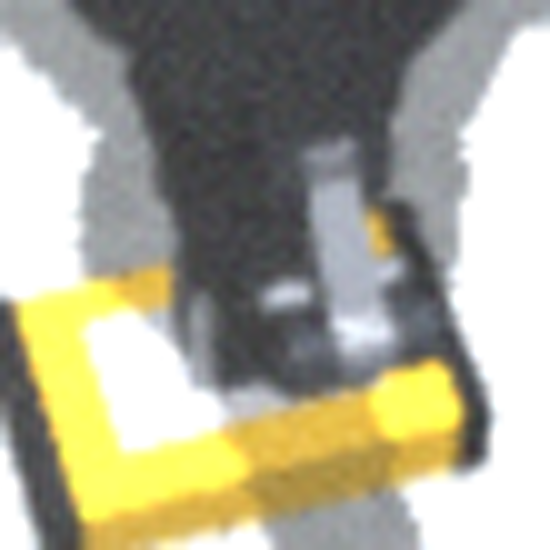

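The shut tips end at crop (245,385), which puts them hovering just over the cell's top. The true tips are therefore at least 20 mm above what the reading says. I'll raise, open, go about 18 mm lower and close.

```bash

echo '{"moves": [[0, 0, -2, 0, 0, 0, 1], [0, 0, -2, 0, 0, 0, 1], [0, 0, -2, 0, 0, 0, 1], [0, 0, -2, 0, 0, 0, 1], [0, 0, -2, 0, 0, 0, 1], [0, 0, 1, 0, 0, 0, 1], [0, 0, 3.6, 0, 0, 0, 1], [0, 0, 3.6, 0, 0, 0, 1]]}' | python3 -m inch 
echo '{"moves": [[0, 0, 0, 0, 0, 0, 0], [0, 0, 0, 0, 0, 0, 0], [0, 0, 0, 0, 0, 0, 0], [0, 0, 0, 0, 0, 0, 0], [0, 0, 0, 0, 0, 0, 0], [0, 0, 0, 0, 0, 0, 0], [0, 0, 0, 0, 0, 0, 0]]}' | python3 -m inch 50
```

```text
time: 6.85
tool_pos: [0.4533, -0.3411, -0.02]
ee_rot: [[-0.999, 0.054, -0.004], [0.054, 0.999, 0.003], [0.005, 0.003, -1.0]]
force: [-0.4, 0.0, -0.7]
opening: 1.004
grip_force: 0.0
time: 7.55
tool_pos: [0.4558, -0.3432, -0.0166]
ee_rot: [[-0.999, 0.054, 0.001], [0.054, 0.999, -0.001], [-0.001, -0.001, -1.0]]
force: [-0.0, 0.4, 5.7]
opening: 0.522
grip_force: 52.8
```

```bash

echo '{"moves": [[0, 0, -4, 0, 0, 0, 0], [0, 0, -10, 0, 0, 0, 0], [0, 0, -20, 0, 0, 0, 0], [0, 0, -26, 0, 0, 0, 0], [0, 0, -26, 0, 0, 0, 0], [0, 0, -26, 0, 0, 0, 0]]}' | python3 -m inch | sed -n '1,2p;/open/p;/grip/p'
python3 - <<'E'
from h import *
s=ctrl.state();p=np.array(s['tool_pos']);f=viewer.grab_frame('side')
zc=p[2]+.0166+.01
print(p,'cell centre at z',zc,blobs(f,'yellow',zc))
f=viewer.grab_frame('top'); print(blobs(f,'yellow',zc))
go(.533,.0185,.08,164)
f=viewer.grab_frame('side'); cv2.imwrite('pics/y5.png',cv2.resize(f['image'][170:350,250:470],None,fx=3,fy=3))
E
```

```text
time: 8.15
tool_pos: [0.4549, -0.342, 0.1123]
opening: 0.525
grip_force: 52.1
[ 0.45487875 -0.3419964   0.11228598] cell centre at z 0.13888597637790537 [(array([ 0.4838, -0.3649]), array([30., 12.]), 32.7, 367, 292, 52), (array([ 0.4318, -0.3442]), array([59., 35.]), 84.9, 332, 290, 321)]
[]
t 8.25 tcp [ 0.4539 -0.3413  0.1107] open 0.52 grip 52.1 q7 134.0
shift [-0.0599  0.3635  0.0313] turn [ 0.1 -0.2 12.9]
```

View pics/y5.png

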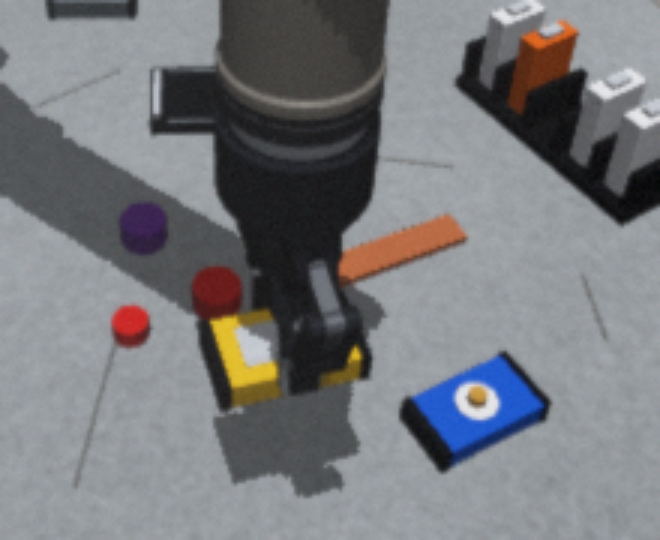

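Yellow is held level, with the finger tip close to its underside at crop (300,390). Now to the carrier.

```bash

echo '{"moves": [[-12, 72.8, 0, 0, 0, 0.6, 0], [-12, 72.8, 0, 0, 0, 1.3, 0], [-12, 72.8, 0, 0, 0, 1.3, 0], [-12, 72.8, 2, 0, 0, 1.3, 0], [-12, 72.8, 4, 0, 0, 1.3, 0], [-12, 72.8, 6, 0, 0, 1.3, 0], [-12, 72.8, 6, 0, 0, 1.3, 0], [-12, 72.8, 6, 0, 0, 1.3, 0]]}' | python3 -m inch | sed -n '1,2p;/open/p;/grip/p'
echo '{"moves": [[0, 0, 0, 0, 0, 0, 0], [0, 0, 0, 0, 0, 0, 0]]}' | python3 -m inch | sed -n '1,2p;/open/p;/grip/p'
python3 - <<'E'
from h import *
go(.533,.0185,.02,164)
f=viewer.grab_frame('side'); z=ctrl.state()['tool_pos'][2]+.0266
print(blobs(f,'yellow',z)); cv2.imwrite('pics/c1.png',cv2.resize(f['image'][100:240,240:420],None,fx=4,fy=4))
f=viewer.grab_frame('top'); print(blobs(f,'yellow',z)); cv2.imwrite('pics/c1t.png',cv2.resize(f['image'][130:240,250:400],None,fx=5,fy=5))
E
```

```text
time: 9.1
tool_pos: [0.5336, 0.024, 0.0802]
opening: 0.522
grip_force: 52.1
time: 9.3
tool_pos: [0.5336, 0.0172, 0.0815]
opening: 0.522
grip_force: 52.1
t 9.3 tcp [0.5336 0.0172 0.0815] open 0.522 grip 52.1 q7 81.0
shift [0.0008 0.0012 0.0615] turn [-0.1 -0.1 -0. ]
[(array([0.5063, 0.0162]), array([64., 24.]), 73.8, 312, 173, 99), (array([0.5572, 0.0028]), array([67., 24.]), 70.2, 334, 172, 94)]
[]
```

View pics/c1.png

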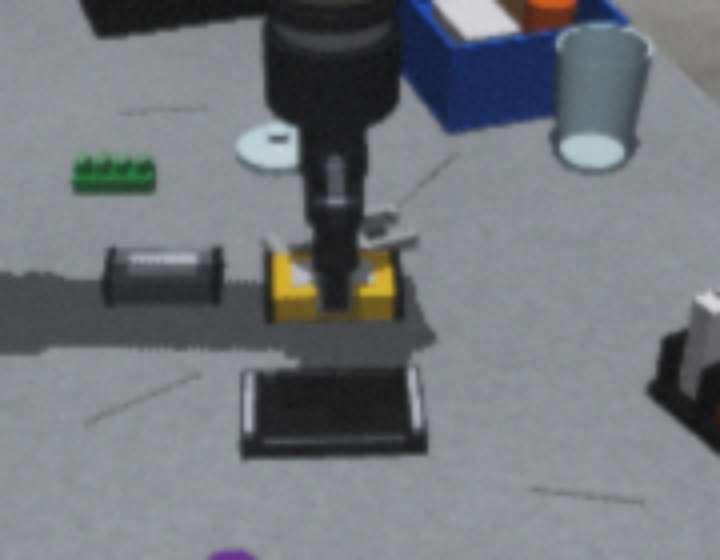

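Yellow hangs above the carrier at crop (336,285), with the carrier at (333,410) below, and the tool x matches. I'll lower close to the plate, then measure with the height known.

```bash

echo '{"moves": [[0.2, 0.2, 6, 0, 0, 0, 0], [0.2, 0.2, 11, 0, 0, 0, 0], [0.2, 0.2, 14.4, 0, 0, 0, 0], [0.2, 0.2, 15.4, 0, 0, 0, 0], [0.2, 0.2, 15.4, 0, 0, 0, 0], [0.2, 0.2, 15.4, 0, 0, 0, 0]]}' | python3 -m inch | sed -n '1,2p;4p;/grip/p'
cat >> h.py <<'E'
def edge(n,z,near=(.533,.0185)):
    """front (low-row) edge of all blobs of colour n in the side view, ray-cast at z: fit line -> y at x near"""
    f=viewer.grab_frame('side'); M=mask(f['image'],n); P=[]
    for u in range(640):
        r=np.where(M[:,u])[0]
        if len(r) and r.max()>0:
            w=ray(f,(u,r.max()+.5),z)[0]
            if np.hypot(w[0]-near[0],w[1]-near[1])<.08: P.append(w[:2])
    P=np.array(P); k=np.polyfit(P[:,0],P[:,1],1); res=np.polyval(k,P[:,0])-P[:,1]; P=P[abs(res)<.004]
    k=np.polyfit(P[:,0],P[:,1],1)
    print(n,'front edge y at x',near[0],':',round(np.polyval(k,near[0]),4),'slope deg',round(np.degrees(np.arctan(k[0])),1),'x range',np.round([P[:,0].min(),P[:,0].max()],4),len(P))
E
python3 - <<'E'
from h import *
p=ctrl.state()['tool_pos']; print(p); edge('yellow',p[2]+.0166)
E
```

```text
time: 10.0
tool_pos: [0.5348, 0.0179, 0.0067]
force: [-0.2, 0.5, -1.6]
grip_force: 52.1
[0.53482795 0.01791132 0.00672065]
yellow front edge y at x 0.533 : -0.0024 slope deg -15.5 x range [0.496  0.5626] 6
```

```bash

echo '{"moves": [[0, 0, 1, 0, 0, 0, 0], [0, 0, 1.8, 0, 0, 0, 0], [0, 0, 1.8, 0, 0, 0, 0]]}' | python3 -m inch | sed -n '1,2p;4p'
echo '{"moves": [[0, 0, 0.6, 0, 0, 0, 0], [0, 0, 0.6, 0, 0, 0, 0]]}' | python3 -m inch | sed -n '2p;4p'
python3 - <<'E'
from h import *
p=ctrl.state()['tool_pos']; print(p); edge('yellow',.011)
f=viewer.grab_frame('side'); print(blobs(f,'yellow',.02,(.533,.0185)))
E
```

```text
time: 10.35
tool_pos: [0.5335, 0.0189, -0.0036]
force: [0.2, 0.0, -1.9]
tool_pos: [0.5339, 0.0188, -0.0064]
force: [-0.2, -0.2, -3.0]
[ 0.53390662  0.01884585 -0.00644458]
yellow front edge y at x 0.533 : -0.0026 slope deg -15.0 x range [0.4964 0.5526] 12
[(array([0.5574, 0.004 ]), array([61., 23.]), 70.3, 333, 200, 84), (array([0.5075, 0.0207]), array([62., 26.]), 73.6, 313, 200, 93)]
```

```bash

echo '{"moves": [[0, 0, 0.4, 0, 0, 0, 0], [0, 0, 0.4, 0, 0, 0, 0]]}' | python3 -m inch | sed -n '2p;4p'
echo '{"moves": [[0, 0, 0.4, 0, 0, 0, 0], [0, 0, 0.4, 0, 0, 0, 0]]}' | python3 -m inch | sed -n '2p;4p'
echo '{"moves": [[0, 0, 0.4, 0, 0, 0, 0], [0, 0, 0.4, 0, 0, 0, 0]]}' | python3 -m inch | sed -n '2p;4p'
```

```text
tool_pos: [0.5341, 0.0188, -0.0066]
force: [-4.7, 1.3, 13.0]
tool_pos: [0.5342, 0.0188, -0.0067]
force: [-9.9, 0.9, 29.7]
tool_pos: [0.5342, 0.0189, -0.0068]
force: [-15.0, 1.6, 47.0]
```

```bash

echo '{"moves": [[0, 0, -1.1, 0, 0, 0, 0], [0, 0, -1.1, 0, 0, 0, 0.52], [0, 0, -1.1, 0, 0, 0, 0.8], [0, 0, -1.1, 0, 0, 0, 0.8], [0, 0, -1.1, 0, 0, 0, 0.8], [0, 0, -1.1, 0, 0, 0, 0.8]]}' | python3 -m inch | sed -n '1,2p;4p;5p'
echo '{"moves": [[0, 0, -6, 0, 0, 0, 0.8], [0, 0, -14, 0, 0, 0, 0.8], [0, 0, -24, 0, 0, 0, 0.8], [0, 0, -30, 0, 0, 0, 1], [0, 0, -30, 0, 0, 0, 1]]}' | python3 -m inch | sed -n '1,2p;4p'
python3 - <<'E'
from h import *
f=viewer.grab_frame('side'); print(blobs(f,'yellow',.02)); edge('yellow',.011)
go(.6005,-.1893,.10,6.3)
E
```

```text
time: 11.85
tool_pos: [0.5338, 0.0187, -0.0071]
force: [0.1, 0.2, -1.2]
opening: 0.802
time: 12.35
tool_pos: [0.5377, 0.0187, 0.1478]
force: [0.4, -0.2, -0.6]
[(array([0.5346, 0.0177]), array([65., 75.]), 164.3, 323, 198, 412)]
yellow front edge y at x 0.533 : -0.0041 slope deg -18.1 x range [0.4964 0.5586] 27
t 12.45 tcp [0.5341 0.019  0.1435] open 0.998 grip 0.0 q7 78.0
shift [-0.1214 -0.1818  0.0434] turn [  0.    0.  -22.4]
```

Yellow lies released at (0.5346, 0.0177), within 2 mm of the carrier's centre. Now the busbar.

```bash

echo '{"moves": [[-24.2, -36.4, 6, 0, 0, -0.8, 0.7], [-24.2, -36.4, 6, 0, 0, -1.6, 0.7], [-24.2, -36.4, 6, 0, 0, -2.24, 0.7], [-24.2, -36.4, 8.6, 0, 0, -2.24, 0.7], [-24.2, -36.4, 10, 0, 0, -2.24, 0.7], [-24.2, -36.4, 12, 0, 0, -2.24, 0.7], [-24.2, -36.4, 12, 0, 0, -2.24, 0.7], [-24.2, -36.4, 12, 0, 0, -2.24, 0.7]]}' | python3 -m inch | sed -n '1,2p;4p;5p'
python3 - <<'E'
from h import *
go(.6005,-.1893,.0,6.3)
E
```

```text
time: 13.25
tool_pos: [0.5991, -0.1875, 0.0819]
force: [0.2, 1.1, 0.8]
opening: 0.697
t 13.25 tcp [ 0.5991 -0.1875  0.0819] open 0.697 grip 0.0 q7 125.0
shift [-0.0014 -0.0021  0.0819] turn [ 0.1 -0.1  0.1]
```

Careful with the scale: shifts go in units of 5 mm and turns go in units of 10 degrees. That gives: 0.095 m is 19, 0.09 m is 18.

```bash

echo '{"moves": [[-0.2, -0.4, 8, 0, 0, 0, 0.7], [-0.2, -0.4, 14, 0, 0, 0, 0.7], [-0.2, -0.4, 18, 0, 0, 0, 0.7], [-0.2, -0.4, 19, 0, 0, 0, 0.7], [-0.2, -0.4, 19, 0, 0, 0, 0.7], [-0.2, -0.4, 19, 0, 0, 0, 0.7]]}' | python3 -m inch | sed -n '1,2p;4p;5p'
echo '{"moves": [[0, 0, 0, 0, 0, 0, 0], [0, 0, 0, 0, 0, 0, 0], [0, 0, 0, 0, 0, 0, 0], [0, 0, 0, 0, 0, 0, 0], [0, 0, 0, 0, 0, 0, 0], [0, 0, 0, 0, 0, 0, 0]]}' | python3 -m inch 50
python3 - <<'E'
from h import *
go(.6005,-.1893,-.013,6.3)
E
```

```text
time: 13.85
tool_pos: [0.6024, -0.1911, -0.0102]
force: [-0.3, -0.5, -0.3]
opening: 0.703
time: 14.45
tool_pos: [0.601, -0.1915, -0.0117]
ee_rot: [[-0.994, -0.11, -0.0], [-0.11, 0.994, 0.0], [0.0, 0.0, -1.0]]
force: [-0.1, 0.0, 0.0]
opening: -0.003
grip_force: 0.0
t 14.45 tcp [ 0.601  -0.1915 -0.0117] open -0.003 grip 0.0 q7 128.0
shift [0.0003 0.0023 0.0013] turn [ 0. -0.  0.]
```

```bash

for i in 1; do echo '{"moves": [[0, 0, 0.3, 0, 0, 0, 0], [0, 0, 0.3, 0, 0, 0, 0]]}' | python3 -m inch | sed -n '2p;4p'; echo '{"moves": [[0, 0, 0.3, 0, 0, 0, 0], [0, 0, 0.3, 0, 0, 0, 0]]}' | python3 -m inch | sed -n '2p;4p'; echo '{"moves": [[0, 0, 0.3, 0, 0, 0, 0], [0, 0, 0.3, 0, 0, 0, 0]]}' | python3 -m inch | sed -n '2p;4p'; done
```

```text
tool_pos: [0.6009, -0.1914, -0.0135]
force: [-1.3, 0.0, -0.6]
tool_pos: [0.6009, -0.1914, -0.015]
force: [-0.2, -0.2, 0.5]
tool_pos: [0.6012, -0.1916, -0.0162]
force: [-0.2, 0.0, 0.3]
```

```bash

echo '{"moves": [[0, 0, 0.3, 0, 0, 0, 0], [0, 0, 0.3, 0, 0, 0, 0]]}' | python3 -m inch | sed -n '2p;4p'; echo '{"moves": [[0, 0, 0.3, 0, 0, 0, 0], [0, 0, 0.3, 0, 0, 0, 0]]}' | python3 -m inch | sed -n '2p;4p'; echo '{"moves": [[0, 0, 0.3, 0, 0, 0, 0], [0, 0, 0.3, 0, 0, 0, 0]]}' | python3 -m inch | sed -n '2p;4p'
```

```text
tool_pos: [0.6012, -0.1915, -0.0164]
force: [-2.8, 0.6, 8.3]
tool_pos: [0.6012, -0.1915, -0.0164]
force: [-5.1, 2.6, 17.6]
tool_pos: [0.6013, -0.1915, -0.0165]
force: [-7.8, 3.1, 26.6]
```

```bash
python3 - <<'E'
from h import *
s=ctrl.state(); p=np.array(s['tool_pos']); print(p)
for v in('side',):
    f=viewer.grab_frame(v); print(blobs(f,'busbar',.004)); T=np.linalg.inv(f['world_from_camera']); c=T[:3,:3]@(p+[0,0,.02])+T[:3,3]; print(c[0]/c[2]*f['fx']+f['cx'],c[1]/c[2]*f['fy']+f['cy'])
    cv2.imwrite('pics/b1.png',cv2.resize(cv2.convertScaleAbs(f['image'][220:280,340:420],alpha=1.5,beta=10),None,fx=9,fy=9,interpolation=cv2.INTER_CUBIC))
E
```

```text
[ 0.60126208 -0.19154502 -0.0164906 ]
[(array([ 0.7839, -0.4404]), array([14., 12.]), 48.3, 525, 326, 29), (array([ 0.5898, -0.1927]), array([121.,  29.]), 4.4, 376, 256, 306), (array([ 0.8272, -0.0224]), array([146.,  47.]), 51.1, 430, 190, 314), (array([1.1616, 0.7097]), array([81., 30.]), 56.2, 411, 76, 25), (array([-0.428 ,  0.9267]), array([ 120., 1063.]), 105.7, 9, 108, 1309), (array([-0.4034,  1.337 ]), array([ 18., 375.]), 96.6, 42, 69, 45), (array([0.496 , 1.1737]), array([213.,  81.]), 85.3, 242, 58, 103), (array([0.1154, 1.2474]), array([327., 580.]), 92.1, 160, 62, 1736), (array([0.6607, 1.1478]), array([455., 252.]), 89.9, 276, 56, 629), (array([0.7035, 1.6531]), array([187., 528.]), 92.2, 265, 27, 393), (array([0.6079, 2.3248]), array([135., 133.]), 83.1, 233, 3, 25), (array([0.0994, 2.5466]), array([154., 124.]), 70.1, 159, 2, 55)]
380.2053233509164 254.21905791565442
```

View pics/b1.png

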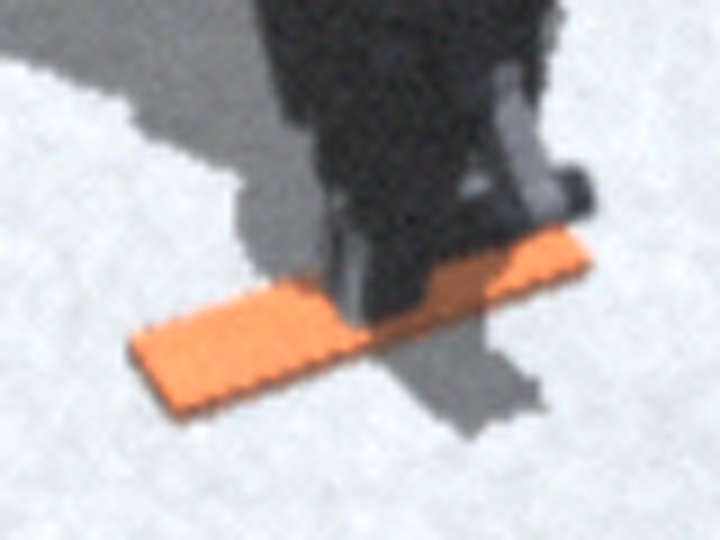

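The shut tips stand in the middle of the bar at crop (375,320), with contact at reported z −0.0163. The true tip height is therefore the reading plus 24.3 mm. I'll back up, open and regrasp at the right height.

```bash

echo '{"moves": [[0, 0, -6, 0, 0, 0, 0.6], [0, 0, -6, 0, 0, 0, 0.6], [0, 0, -6, 0, 0, 0, 0.6], [0, 0, -6, 0, 0, 0, 0.6], [0, 0, -6, 0, 0, 0, 0.6], [0, 0, -6, 0, 0, 0, 0.6]]}' | python3 -m inch | sed -n '1,2p;4p;5p'
python3 - <<'E'
from h import *
go(.6008,-.1898,-.0225,6.3)
E
```

```text
time: 16.3
tool_pos: [0.6004, -0.1913, 0.0083]
force: [-0.7, 0.4, -0.1]
opening: 0.598
t 16.3 tcp [ 0.6004 -0.1913  0.0083] open 0.598 grip 0.0 q7 127.0
shift [-0.0006  0.0014  0.0308] turn [ 0.  -0.1  0. ]
```

```bash

echo '{"moves": [[0, 0.3, 3, 0, 0, 0, 0.6], [0, 0.3, 5, 0, 0, 0, 0.6], [0, 0.3, 6.1, 0, 0, 0, 0.6], [0, 0.3, 6.1, 0, 0, 0, 0.6]]}' | python3 -m inch | sed -n '1,2p;4p;5p'
echo '{"moves": [[0, 0, 0, 0, 0, 0, 0], [0, 0, 0, 0, 0, 0, 0], [0, 0, 0, 0, 0, 0, 0], [0, 0, 0, 0, 0, 0, 0], [0, 0, 0, 0, 0, 0, 0], [0, 0, 0, 0, 0, 0, 0]]}' | python3 -m inch 50
echo '{"moves": [[0, 0, -4, 0, 0, 0, 0], [0, 0, -12, 0, 0, 0, 0], [0, 0, -22, 0, 0, 0, 0], [0, 0, -28, 0, 0, 0, 0], [0, 0, -28, 0, 0, 0, 0]]}' | python3 -m inch |sed -n '1,2p;4,6p'
python3 - <<'E'
from h import *
go(.5346,.0177,.10,164.2)
f=viewer.grab_frame('side'); print([b for b in blobs(f,'busbar',.14) if abs(b[0][1]+.19)<.1])
E
```

```text
time: 16.7
tool_pos: [0.5996, -0.1896, -0.023]
force: [-0.4, 0.3, -0.4]
opening: 0.602
time: 17.3
tool_pos: [0.6014, -0.1902, -0.0206]
ee_rot: [[-0.994, -0.11, 0.001], [-0.11, 0.994, -0.0], [-0.001, -0.0, -1.0]]
force: [0.4, 0.0, 2.5]
opening: 0.284
grip_force: 49.7
time: 17.8
tool_pos: [0.604, -0.1915, 0.1235]
force: [0.3, -0.5, -2.6]
opening: 0.276
grip_force: 49.6
t 17.8 tcp [ 0.604  -0.1915  0.1235] open 0.276 grip 49.6 q7 124.0
shift [0.0462 0.2156 0.0225] turn [-0.1  0.5 22.1]
[(array([ 0.5769, -0.1863]), array([67., 32.]), 6.9, 374, 210, 279), (array([ 0.6553, -0.1835]), array([49., 22.]), 20.9, 409, 201, 101), (array([ 0.7158, -0.1657]), array([115.,  37.]), 51.6, 430, 190, 312)]
```

Scaled: 0.02 m is 4, 0.216 m is 43.2, 22 degrees is 2.2.

```bash

echo '{"moves": [[9.2, 43.2, 0, 0, 0, 0.8, 0], [9.2, 43.2, 0, 0, 0, 1.6, 0], [9.2, 43.2, 4, 0, 0, 2.2, 0], [9.2, 43.2, 8, 0, 0, 2.2, 0], [9.2, 43.2, 12, 0, 0, 2.2, 0], [9.2, 43.2, 14, 0, 0, 2.2, 0], [9.2, 43.2, 14, 0, 0, 2.2, 0], [9.2, 43.2, 14, 0, 0, 2.2, 0]]}' | python3 -m inch | sed -n '1,2p;4,6p'
python3 - <<'E'
from h import *
go(.5345,.018,.0125,164.2)
z=ctrl.state()['tool_pos'][2]+.0206+.004
f=viewer.grab_frame('side'); print([b for b in blobs(f,'busbar',z,(.534,.018),.09,10)])
E
```

```text
time: 18.65
tool_pos: [0.5312, 0.018, 0.0483]
force: [0.5, -0.6, -2.2]
opening: 0.277
grip_force: 49.8
t 18.65 tcp [0.5312 0.018  0.0483] open 0.277 grip 49.8 q7 84.0
shift [-0.0032  0.001   0.0358] turn [-0.1 -0.   0. ]
[(array([0.4968, 0.0279]), array([33., 48.]), 161.6, 308, 183, 135), (array([0.5652, 0.0066]), array([33., 46.]), 161.6, 336, 182, 132)]
```

```bash

echo '{"moves": [[-0.6, 0, 3.6, 0, 0, 0, 0], [-0.6, 0, 6, 0, 0, 0, 0], [-0.6, 0, 7.2, 0, 0, 0, 0], [-0.6, 0, 7.2, 0, 0, 0, 0]]}' | python3 -m inch | sed -n '1,2p;4p'
echo '{"moves": [[0, 0, 0.4, 0, 0, 0, 0], [0, 0, 0.4, 0, 0, 0, 0]]}' | python3 -m inch | sed -n '2p;4p'; echo '{"moves": [[0, 0, 0.3, 0, 0, 0, 0], [0, 0, 0.3, 0, 0, 0, 0]]}' | python3 -m inch | sed -n '2p;4p'
```

```text
time: 19.1
tool_pos: [0.5336, 0.0182, 0.0122]
force: [-0.3, 1.3, -2.0]
tool_pos: [0.5346, 0.0188, 0.0111]
force: [-0.0, 0.4, -2.2]
tool_pos: [0.5344, 0.0189, 0.0094]
force: [0.5, -0.8, -2.5]
```

```bash

echo '{"moves": [[0, 0, 0.3, 0, 0, 0, 0], [0, 0, 0.3, 0, 0, 0, 0]]}' | python3 -m inch | sed -n '2p;4p'; echo '{"moves": [[0, 0, 0.2, 0, 0, 0, 0], [0, 0, 0.2, 0, 0, 0, 0]]}' | python3 -m inch | sed -n '2p;4p'
```

```text
tool_pos: [0.5345, 0.019, 0.0093]
force: [-3.9, 0.8, 11.0]
tool_pos: [0.5345, 0.019, 0.0092]
force: [-6.1, 0.9, 18.3]
```

```bash

echo '{"moves": [[0, 0, -0.4, 0, 0, 0, 0], [0, 0, -0.4, 0, 0, 0, 0.3], [0, 0, -0.4, 0, 0, 0, 0.6], [0, 0, -0.4, 0, 0, 0, 0.6], [0, 0, -0.4, 0, 0, 0, 0.6], [0, 0, -0.4, 0, 0, 0, 0.6]]}' | python3 -m inch | sed -n '1,2p;4,6p'
echo '{"moves": [[0, 0, -4, 0, 0, 0, 0.6], [0, 0, -12, 0, 0, 0, 0.8], [0, 0, -22, 0, 0, 0, 1], [0, 0, -22, 0, 0, 0, 1]]}' | python3 -m inch | sed -n '1,2p;4p'
python3 - <<'E'
from h import *
f=viewer.grab_frame('side'); print(blobs(f,'busbar',.034,(.534,.018),.08)); print(blobs(f,'yellow',.02,(.534,.018),.08,10))
go(.596,-.337,.10,9.6)
E
```

```text
time: 20.5
tool_pos: [0.5344, 0.0188, 0.0087]
force: [0.4, 0.4, 0.0]
opening: 0.597
grip_force: 0.0
time: 20.9
tool_pos: [0.5395, 0.0185, 0.125]
force: [-0.0, 0.3, 0.4]
[(array([0.5342, 0.0179]), array([ 35., 119.]), 164.3, 323, 194, 318)]
[(array([0.5262, 0.0054]), array([32., 75.]), 161.7, 322, 202, 150)]
t 20.95 tcp [0.5373 0.0189 0.1222] open 0.997 grip 0.0 q7 81.0
shift [-0.1526 -0.3268  0.022 ] turn [  0.1   0.4 -25.3]
```

```bash

echo '{"moves": [[-30.6, -65.4, 0, 0, 0, -0.8, 1], [-30.6, -65.4, 0, 0, 0, -1.6, 1], [-30.6, -65.4, 0, 0, 0, -2.53, 1], [-30.6, -65.4, 0, 0, 0, -2.53, 1], [-30.6, -65.4, 4, 0, 0, -2.53, 1], [-30.6, -65.4, 8, 0, 0, -2.53, 1], [-30.6, -65.4, 8, 0, 0, -2.53, 1], [-30.6, -65.4, 8, 0, 0, -2.53, 1]]}' | python3 -m inch | sed -n '1,2p;4,5p'
echo '{"moves": [[0, 0, 0, 0, 0, 0, 1]]}' | python3 -m inch | sed -n '2p'
python3 - <<'E'
from h import *
go(.596,-.337,-.0175,9.6)
E
```

```text
time: 21.75
tool_pos: [0.5905, -0.3423, 0.076]
force: [0.3, 0.3, 0.6]
opening: 0.999
tool_pos: [0.5899, -0.3424, 0.0759]
t 21.85 tcp [ 0.5899 -0.3424  0.0759] open 0.996 grip 0.0 q7 142.0
shift [-0.0073  0.0045  0.0934] turn [-0.1 -0.3 -0.4]
```

```bash

echo '{"moves": [[-1.4, 0.9, 6, 0, 0, 0, 1], [-1.4, 0.9, 12, 0, 0, 0, 1], [-1.4, 0.9, 16, 0, 0, 0, 1], [-1.4, 0.9, 18.4, 0, 0, 0, 1], [-1.4, 0.9, 18.4, 0, 0, 0, 1], [-1.4, 0.9, 18.4, 0, 0, 0, 1]]}' | python3 -m inch | sed -n '1,2p;4,5p'
python3 - <<'E'
from h import *
go(.596,-.337,-.0175,9.6)
E
```

```text
time: 22.45
tool_pos: [0.5998, -0.3316, -0.0127]
force: [0.5, 0.1, -0.1]
opening: 0.998
t 22.45 tcp [ 0.5998 -0.3316 -0.0127] open 0.998 grip 0.0 q7 143.0
shift [ 0.0047 -0.0047  0.0048] turn [-0.  0.  0.]
```

```bash

echo '{"moves": [[0, 0, 0, 0, 0, 0, 1], [0, 0, 0, 0, 0, 0, 1]]}' | python3 -m inch | sed -n '1,2p'
python3 - <<'E'
from h import *
go(.596,-.337,-.0175,9.6)
E
```

```text
time: 22.65
tool_pos: [0.6003, -0.3323, -0.0118]
t 22.65 tcp [ 0.6003 -0.3323 -0.0118] open 1.0 grip 0.0 q7 143.0
shift [ 0.005  -0.0039  0.0057] turn [-0.1  0.1  0. ]
```

```bash

echo '{"moves": [[1, -0.8, 1.1, 0, 0, 0, 1], [1, -0.8, 1.1, 0, 0, 0, 1], [1, -0.8, 1.1, 0, 0, 0, 1]]}' | python3 -m inch | sed -n '1,2p;4p'
echo '{"moves": [[0, 0, 0, 0, 0, 0, 0], [0, 0, 0, 0, 0, 0, 0], [0, 0, 0, 0, 0, 0, 0], [0, 0, 0, 0, 0, 0, 0], [0, 0, 0, 0, 0, 0, 0], [0, 0, 0, 0, 0, 0, 0]]}' | python3 -m inch 50
echo '{"moves": [[0, 0, -4, 0, 0, 0, 0], [0, 0, -12, 0, 0, 0, 0], [0, 0, -22, 0, 0, 0, 0], [0, 0, -30, 0, 0, 0, 0], [0, 0, -30, 0, 0, 0, 0]]}' | python3 -m inch |sed -n '1,2p;4,6p'
python3 - <<'E'
from h import *
go(.534,.018,.12,164)
E
```

```text
time: 22.95
tool_pos: [0.5945, -0.337, -0.0189]
force: [0.4, 0.4, 1.0]
time: 23.55
tool_pos: [0.5956, -0.3367, -0.0184]
ee_rot: [[-0.986, -0.167, 0.001], [-0.167, 0.986, -0.0], [-0.001, -0.0, -1.0]]
force: [0.5, -0.2, 2.4]
opening: 0.526
grip_force: 53.4
time: 24.05
tool_pos: [0.5984, -0.3394, 0.138]
force: [0.2, -0.5, -0.3]
opening: 0.522
grip_force: 53.1
t 24.05 tcp [ 0.5984 -0.3394  0.138 ] open 0.522 grip 53.1 q7 140.0
shift [0.004  0.3632 0.0153] turn [-0.3  0.6 25.6]
```

```bash

echo '{"moves": [[0.8, 72.6, 0, 0, 0, 0.8, 0], [0.8, 72.6, 0, 0, 0, 1.6, 0], [0.8, 72.6, 0, 0, 0, 2.55, 0], [0.8, 72.6, 0, 0, 0, 2.55, 0], [0.8, 72.6, 0, 0, 0, 2.55, 0], [0.8, 72.6, 0, 0, 0, 2.55, 0], [0.8, 72.6, 4, 0, 0, 2.55, 0], [0.8, 72.6, 10, 0, 0, 2.55, 0]]}' | python3 -m inch | sed -n '1,2p;4,6p'
echo '{"moves": [[0, 0, 0, 0, 0, 0, 0], [0, 0, 0, 0, 0, 0, 0]]}' | python3 -m inch | sed -n '2p'
python3 - <<'E'
from h import *
go(.534,.018,.024,164)
z=ctrl.state()['tool_pos'][2]+.0184+.01
f=viewer.grab_frame('side'); print([b for b in blobs(f,'blue',z,(.534,.018),.09,10)])
E
```

```text
time: 24.85
tool_pos: [0.5311, 0.0282, 0.0816]
force: [0.7, -0.0, -1.6]
opening: 0.522
grip_force: 53.0
tool_pos: [0.5293, 0.0197, 0.0804]
t 25.05 tcp [0.5293 0.0197 0.0804] open 0.523 grip 53.0 q7 83.0
shift [-0.0051 -0.0003  0.0564] turn [-0.1 -0.1  0.1]
[(array([0.5511, 0.0106]), array([63., 22.]), 71.6, 330, 171, 114), (array([0.503 , 0.0235]), array([68., 27.]), 74.1, 310, 171, 156)]
```

```bash

echo '{"moves": [[-1, 0, 4, 0, 0, 0, 0], [-1, 0, 8, 0, 0, 0, 0], [-1, 0, 10.4, 0, 0, 0, 0], [-1, 0, 11.2, 0, 0, 0, 0], [-1, 0, 11.2, 0, 0, 0, 0], [-1, 0, 11.2, 0, 0, 0, 0]]}' | python3 -m inch | sed -n '1,2p;4p'
python3 - <<'E'
from h import *
go(.534,.018,.0205,164)
E
```

```text
time: 25.7
tool_pos: [0.5362, 0.0188, 0.0262]
force: [-0.6, -0.2, -0.9]
t 25.7 tcp [0.5362 0.0188 0.0262] open 0.521 grip 53.0 q7 87.0
shift [ 0.0019 -0.0014  0.0057] turn [0.  0.1 0.1]
```

```bash

echo '{"moves": [[0.4, -0.2, 0.6, 0, 0, 0, 0], [0.4, -0.2, 1.1, 0, 0, 0, 0], [0.4, -0.2, 1.1, 0, 0, 0, 0]]}' | python3 -m inch | sed -n '2p;4p'
echo '{"moves": [[0, 0, 0.2, 0, 0, 0, 0], [0, 0, 0.2, 0, 0, 0, 0]]}' | python3 -m inch | sed -n '2p;4p'; echo '{"moves": [[0, 0, 0.2, 0, 0, 0, 0], [0, 0, 0.2, 0, 0, 0, 0]]}' | python3 -m inch | sed -n '2p;4p'
```

```text
tool_pos: [0.5328, 0.019, 0.0197]
force: [0.0, -1.3, -1.5]
tool_pos: [0.533, 0.019, 0.0196]
force: [-3.4, 1.3, 5.1]
tool_pos: [0.533, 0.0191, 0.0195]
force: [-6.0, -0.6, 14.1]
```

```bash

echo '{"moves": [[0, 0, -0.3, 0, 0, 0, 0], [0, 0, -0.3, 0, 0, 0, 0.52], [0, 0, -0.3, 0, 0, 0, 0.8], [0, 0, -0.3, 0, 0, 0, 0.8], [0, 0, -0.3, 0, 0, 0, 0.8], [0, 0, -0.3, 0, 0, 0, 0.8]]}' | python3 -m inch | sed -n '1,2p;4,6p'
echo '{"moves": [[0, 0, -4, 0, 0, 0, 0.8], [0, 0, -12, 0, 0, 0, 0.8], [0, 0, -20, 0, 0, 0, 0.7], [0, 0, -24, 0, 0, 0, 0.7], [0, 0, -24, 0, 0, 0, 0.7]]}' | python3 -m inch | sed -n '1,2p;4p'
python3 - <<'E'
from h import *
f=viewer.grab_frame('side'); print(blobs(f,'blue',.048,(.534,.018),.08)); print(blobs(f,'busbar',.034,(.534,.018),.08,8))
M=mask(f['image'],'red'); print([b for b in blobs(f,'red',.011) if .3<b[0][0]<.6 and -.3<b[0][1]<0])
go(.4632,-.191,.05,164)
E
```

```text
time: 27.0
tool_pos: [0.5332, 0.0189, 0.0193]
force: [-0.5, 0.3, 0.2]
opening: 0.798
grip_force: 0.0
time: 27.5
tool_pos: [0.5358, 0.0189, 0.1425]
force: [0.5, -0.3, -0.4]
[(array([0.53  , 0.0174]), array([66., 75.]), 163.9, 322, 190, 337)]
[(array([0.4837, 0.0334]), array([33., 13.]), 74.1, 303, 194, 33), (array([0.5822, 0.0047]), array([29., 18.]), 70.1, 342, 194, 48)]
[(array([ 0.3967, -0.1991]), array([32., 21.]), 74.9, 293, 277, 90), (array([ 0.4631, -0.1895]), array([47., 33.]), 71.8, 322, 266, 174)]
t 27.55 tcp [0.5341 0.0191 0.1405] open 0.699 grip 0.0 q7 81.0
shift [ 0.011  -0.2216  0.0901] turn [0.1 0.1 0.1]
```

```bash

echo '{"moves": [[2.2, -44.4, 0, 0, 0, 0, 0.7], [2.2, -44.4, 0, 0, 0, 0, 0.7], [2.2, -44.4, 4, 0, 0, 0, 0.7], [2.2, -44.4, 10, 0, 0, 0, 0.7], [2.2, -44.4, 16, 0, 0, 0, 0.7], [2.2, -44.4, 18, 0, 0, 0, 0.7], [2.2, -44.4, 18, 0, 0, 0, 0.7], [2.2, -44.4, 18, 0, 0, 0, 0.7]]}' | python3 -m inch | sed -n '1,2p;4,5p'
python3 - <<'E'
from h import *
f=viewer.grab_frame('side'); b=blobs(f,'blue',.048,(.534,.018),.08); print(b,blobs(f,'busbar',.034,(.534,.018),.08,8))
# brass stud: warm pixels inside blue
c=(b[0][3],b[0][4]); hsv=cv2.cvtColor(f['image'],cv2.COLOR_BGR2HSV); r=(slice(c[1]-12,c[1]+12),slice(c[0]-14,c[0]+14))
m=((hsv[r][...,0]>10)&(hsv[r][...,0]<32)&(hsv[r][...,1]>90)).astype(np.uint8); n,l,st,ce=cv2.connectedComponentsWithStats(m)
for i in range(1,n): print('stud?',st[i],ray(f,(ce[i][0]+c[0]-14,ce[i][1]+c[1]-12),.062))
go(.4632,-.191,-.0165,164)
E
```

```text
time: 28.35
tool_pos: [0.4622, -0.1905, 0.049]
force: [1.1, -0.1, 0.5]
opening: 0.698
[] [(array([0.585 , 0.0041]), array([29., 13.]), 69.9, 344, 193, 32)]Traceback (most recent call last):
  File "<stdin>", line 4, in <module>
IndexError: list index out of range
```

```bash

python3 - <<'E'
from h import *
go(.4632,-.191,-.0165,164)
E
echo '{"moves": [[0, 0, 6, 0, 0, 0, 0.7], [0, 0, 11, 0, 0, 0, 0.7], [0, 0, 13.2, 0, 0, 0, 0.7], [0, 0, 13.2, 0, 0, 0, 0.7], [0, 0, 13.2, 0, 0, 0, 0.7]]}' | python3 -m inch | sed -n '1,2p;4,5p'
python3 - <<'E'
from h import *
go(.4632,-.191,-.0165,164)
E
```

```text
t 28.4 tcp [ 0.4631 -0.1905  0.0497] open 0.697 grip 0.0 q7 112.0
shift [-0.0002 -0.0005  0.0662] turn [0.  0.1 0.3]
time: 28.9
tool_pos: [0.4631, -0.1916, -0.0156]
force: [-0.1, 0.4, 0.3]
opening: 0.701
t 28.9 tcp [ 0.4631 -0.1916 -0.0156] open 0.701 grip 0.0 q7 117.0
shift [0.0001 0.0006 0.0009] turn [0.  0.1 0.2]
```

```bash

echo '{"moves": [[0, 0, 0, 0, 0, 0, 0], [0, 0, 0, 0, 0, 0, 0], [0, 0, 0, 0, 0, 0, 0], [0, 0, 0, 0, 0, 0, 0], [0, 0, 0, 0, 0, 0, 0], [0, 0, 0, 0, 0, 0, 0]]}' | python3 -m inch 25
echo '{"moves": [[0, 0, -4, 0, 0, 0, 0], [0, 0, -12, 0, 0, 0, 0], [0, 0, -22, 0, 0, 0, 0], [0, 0, -30, 0, 0, 0, 0], [0, 0, -30, 0, 0, 0, 0], [-24, -16, -30, 0, 0, 0, 0], [-24, -16, -30, 0, 0, 0, 0], [-24, -16, -30, 0, 0, 0, 0]]}' | python3 -m inch |sed -n '1,2p;4,6p'
python3 - <<'E'
from h import *
f=viewer.grab_frame('top')
for n,z in (('blue',.048),('busbar',.034)): print(n,[b for b in blobs(f,n,z,(.534,.018),.09,8)])
hsv=cv2.cvtColor(f['image'],cv2.COLOR_BGR2HSV); b=blobs(f,'blue',.048,(.534,.018),.09,8)
if b:
    c=(b[0][3],b[0][4]); r=(slice(c[1]-12,c[1]+12),slice(c[0]-14,c[0]+14))
    m=((hsv[r][...,0]>10)&(hsv[r][...,0]<32)&(hsv[r][...,1]>90)).astype(np.uint8); n,l,st,ce=cv2.connectedComponentsWithStats(m)
    for i in range(1,n): print('stud?',st[i],ray(f,(ce[i][0]+c[0]-14,ce[i][1]+c[1]-12),.062))
s=viewer.grab_frame('side'); print(blobs(s,'blue',.048,(.534,.018),.09,8))
cv2.imwrite('pics/k1.png',np.hstack([cv2.resize(f['image'][130:250,250:410],None,fx=2.5,fy=2.5),cv2.resize(s['image'][130:250,250:410],None,fx=2.5,fy=2.5)]))
go(.533,.0185,.13,164)
E
```

```text
time: 29.5
tool_pos: [0.463, -0.1918, -0.0154]
ee_rot: [[-0.962, 0.273, 0.002], [0.273, 0.962, 0.0], [-0.002, 0.001, -1.0]]
force: [-1.2, 0.4, 6.0]
opening: 0.411
grip_force: 24.4
time: 30.3
tool_pos: [0.5567, -0.3022, 0.1331]
force: [0.5, 1.1, 0.9]
opening: 0.408
grip_force: 25.3
blue [(array([0.5332, 0.0195]), array([49., 75.]), 163.9, 311, 185, 542)]
busbar [(array([0.4858, 0.0331]), array([28., 18.]), 75.3, 305, 205, 59), (array([0.5849, 0.0043]), array([24., 16.]), 75.0, 317, 167, 47)]
stud? [12 10  4  4 13] [[0.53132175 0.01921329 0.062     ]]
[(array([0.5309, 0.0163]), array([62., 77.]), 161.6, 322, 190, 328)]
t 30.4 tcp [ 0.5572 -0.3066  0.1327] open 0.412 grip 25.3 q7 118.0
shift [0.1132 0.3057 0.0009] turn [-0.3  0.1 -0.1]
```

Blue sits at about (0.532, 0.0185) in both views, with the stud near (0.5315, 0.019). The cap is held at opening 0.41. Now over the stud.

```bash

echo '{"moves": [[22.8, 61.2, 0, 0, 0, 0, 0], [22.8, 61.2, 0, 0, 0, 0, 0], [22.8, 61.2, 0, 0, 0, 0, 0], [22.8, 61.2, 0, 0, 0, 0, 0], [22.8, 61.2, 0, 0, 0, 0, 0], [22.8, 61.2, 0, 0, 0, 0, 0], [22.8, 61.2, 4, 0, 0, 0, 0], [22.8, 61.2, 8, 0, 0, 0, 0]]}' | python3 -m inch | sed -n '1,2p;4,6p'
echo '{"moves": [[0, 0, 0, 0, 0, 0, 0], [0, 0, 0, 0, 0, 0, 0]]}' | python3 -m inch | sed -n '2p'
python3 - <<'E'
from h import *
go(.532,.0187,.058,164)
z=ctrl.state()['tool_pos'][2]+.0154+.011
f=viewer.grab_frame('side'); print(z,blobs(f,'red',z,(.534,.018),.09,8))
E
```

```text
time: 31.2
tool_pos: [0.5286, 0.031, 0.0927]
force: [0.5, 0.1, 0.5]
opening: 0.413
grip_force: 25.4
tool_pos: [0.5288, 0.0233, 0.0934]
t 31.4 tcp [0.5288 0.0233 0.0934] open 0.412 grip 25.4 q7 84.0
shift [-0.0044 -0.0035  0.0354] turn [-0.  -0.   0.1]
0.11979786096776777 []
```

```bash

echo '{"moves": [[-0.8, -0.7, 3, 0, 0, 0, 0], [-0.8, -0.7, 6, 0, 0, 0, 0], [-0.8, -0.7, 7, 0, 0, 0, 0], [-0.8, -0.7, 7, 0, 0, 0, 0], [-0.8, -0.7, 7, 0, 0, 0, 0]]}' | python3 -m inch | sed -n '2p;4p'
python3 - <<'E'
from h import *
go(.532,.0187,.044,164)
E
```

```text
tool_pos: [0.5323, 0.0194, 0.0581]
force: [0.6, 0.1, -0.8]
t 31.95 tcp [0.5323 0.0194 0.0581] open 0.413 grip 25.4 q7 87.0
shift [ 0.0001 -0.0007  0.0141] turn [-0.  -0.   0.1]
```

```bash

echo '{"moves": [[0, -0.1, 1, 0, 0, 0, 0], [0, -0.1, 2, 0, 0, 0, 0], [0, -0.1, 2.8, 0, 0, 0, 0], [0, -0.1, 2.8, 0, 0, 0, 0]]}' | python3 -m inch | sed -n '2p;4p'
echo '{"moves": [[0, 0, 0.2, 0, 0, 0, 0], [0, 0, 0.2, 0, 0, 0, 0]]}' | python3 -m inch | sed -n '2p;4p'; echo '{"moves": [[0, 0, 0.2, 0, 0, 0, 0], [0, 0, 0.2, 0, 0, 0, 0]]}' | python3 -m inch | sed -n '2p;4p'
```

```text
tool_pos: [0.5316, 0.0192, 0.0437]
force: [-0.3, 0.3, 0.0]
tool_pos: [0.5322, 0.0191, 0.0433]
force: [0.0, -0.3, 0.3]
tool_pos: [0.5324, 0.0192, 0.0427]
force: [-0.1, -0.4, 2.3]
```

Contact is at the expected height. I'll release, lift, and move away to check.

```bash

echo '{"moves": [[0, 0, 0, 0, 0, 0, 0.41], [0, 0, 0, 0, 0, 0, 0.7], [0, 0, 0, 0, 0, 0, 0.7], [0, 0, 0, 0, 0, 0, 0.7], [0, 0, 0, 0, 0, 0, 0.7]]}' | python3 -m inch | sed -n '1,2p;4,6p'
echo '{"moves": [[0, 0, -4, 0, 0, 0, 0.7], [0, 0, -12, 0, 0, 0, 0.7], [0, 0, -20, 0, 0, 0, 0.7], [0, 0, -24, 0, 0, 0, 0.7], [0, -30, -24, 0, 0, 0, 0.7], [0, -30, -24, 0, 0, 0, 0.7], [-20, -40, -24, 0, 0, 0, 0.7], [-20, -40, -24, 0, 0, 0, 0.7]]}' | python3 -m inch | sed -n '1,2p;4p'
echo '{"moves": [[-30, -20, 0, 0, 0, 0, 0.7], [-30, -20, 0, 0, 0, 0, 0.7], [-30, -20, 0, 0, 0, 0, 0.7], [-30, -20, 0, 0, 0, 0, 0.7], [-30, -20, 0, 0, 0, 0, 0.7]]}' | python3 -m inch | sed -n '1,2p;4p'
python3 - <<'E'
from h import *
f=viewer.grab_frame('top'); s=viewer.grab_frame('side')
for g in (f,s):
    for n,z in (('yellow',.02),('busbar',.034),('blue',.048),('red',.069)): print(n,blobs(g,n,z,(.534,.018),.09,8))
cv2.imwrite('pics/k2.png',np.hstack([cv2.resize(g['image'][120:270,240:400],None,fx=2.5,fy=2.5) for g in (f,s)]))
E
```

```text
time: 33.25
tool_pos: [0.5321, 0.0192, 0.0422]
force: [0.5, 0.4, 0.2]
opening: 0.698
grip_force: 0.0
time: 34.05
tool_pos: [0.5533, -0.1654, 0.1625]
force: [1.8, 0.8, 1.1]
time: 34.55
tool_pos: [0.6708, -0.3063, 0.161]
force: [-0.6, 0.5, -0.5]
yellow []
busbar [(array([0.588 , 0.0099]), array([15., 13.]), 89.7, 315, 165, 18)]
blue [(array([0.5708, 0.026 ]), array([11.,  7.]), 43.7, 308, 170, 8)]
red []
yellow [(array([0.5344, 0.0048]), array([24., 70.]), 161.7, 325, 201, 108)]
busbar [(array([0.4841, 0.0332]), array([29., 10.]), 74.6, 303, 194, 24), (array([0.5821, 0.005 ]), array([29., 18.]), 71.6, 342, 193, 43)]
blue [(array([0.5295, 0.0134]), array([62., 73.]), 161.6, 322, 191, 268)]
red [(array([0.5354, 0.0287]), array([29., 30.]), 161.6, 322, 181, 63)]
```

View pics/k2.png

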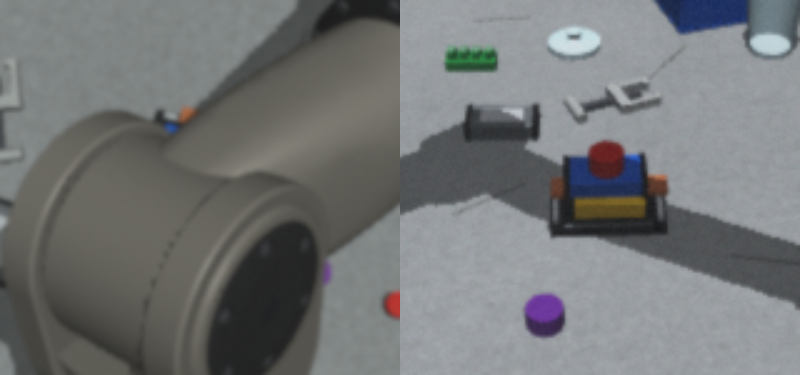

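The side view shows the full stack on the carrier: the cap centred on blue at (605,158), the busbar ends even at (557,187) and (658,185), and yellow at (608,207). The puller, lid, grey cell and green block were not touched. Handing in.

```bash
python3 -c "
from rig import ctrl
print(ctrl.close_job())"
```

```text
the job is handed in; nothing more can be done
None
```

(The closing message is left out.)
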